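# Load the countertop chiller and shut its sticky sliding glass lid

## Task

Pause the chiller's fan by pulling its red knob fully up, then stand the tall food box with the blue lid upright in the free place in the open rear bay of the chiller and let go. Slide the glass lid fully shut over it, pushing its two blue handles by turns in short strokes so that neither handle ever gets more than about 2 cm ahead of the other (the tracks are sticky and a skewed lid jams), and last push the red knob fully down again to restart the fan. Leave the other food where it stands.

Things in the scene. Friction and masses are not known exactly. Their poses are not given: they have to be found in the camera images.
- chiller: Fixed stainless countertop chiller, 390 (x) x 575 (y) mm, flat deck at z = 170 mm. Origin: at worktop level under the middle of its well; x points away from the robot, y left (yawed up to 0.08 rad). Well 330 (x) x 360 (y) mm, floor at z = 60 mm; a divider at x = 0 parts the front bay (under fixed glass, top at z = 176 mm) from the open rear bay. Right of the well, at deck level: the compressor housing.
- bay (a point): Middle of the rear bay's floor: chiller (85, 0, 60) mm. The bay spans chiller x 4 to 165 mm and y -180 to 180 mm and is open above up to the rear edge of the sliding lid.
- stop (a point): Middle of the front face of the aluminium bar at the rear of the deck that stops the lid: chiller (178, 0, 181) mm, bar top at z = 192 mm. The lid's aluminium rails run along x on the deck at chiller y = +/-196 to 223 mm, tops at z = 196 mm.
- board (a point): Middle of the top of the white cutting board fixed to the chiller's front, 207 (x) x 170 (y) mm, chiller (-91.5, 0, 206) mm, underside at z = 196 mm: it bridges the middle of the front half, from chiller x = -195 to 12 mm. The lid slides below it; the lid's handles pass to its left and right.
- lid: Sliding framed glass lid, 175 (x, slide direction) x 412 (y) mm, 0.9 kg, loose in its rails. Origin: middle of its underside, at z = 178 mm; frame top at z = 190 mm; axes along the chiller's. Starts open, 120 to 140 mm nearer the robot than shut, skewed by up to 0.02 rad. Shut: rear edge on the stop bar, origin at chiller x = 90 mm.
- lid_left (a point): Middle of the front (robot-side) face, to push on, of the lid's left blue handle: an upright lip 64 (y) x 10 (x) mm, z = 190 to 218 mm. Lid frame (-87.5, 145, 26) mm; at chiller x = 2.5 mm when shut. Pushed here with 2 to 8 N, only the left end moves: the right end sticks and is the pivot (lid y = -196 mm), and the other way round.
- lid_right (a point): The same on the lid's right blue handle: lid frame (-87.5, -145, 26) mm; at chiller x = 2.5 mm when shut. One track (hidden: left or right) drags about three times as hard as the other. Count the lid as racked with one handle 24 mm ahead of the other (0.085 rad); at about 35 mm it wedges fast between its rails. Nothing stands in front of the handles.
- fan_knob (a joint): Travel of the red push-pull fan knob, in m: 0 = fully down (fan runs), 0.014 = pulled fully up to its stop (fan paused). It moves straight up and down and stays where it is left; 5 N moves it.
- knob_head (a point): Middle of the grip of the red knob's round head (36 mm in diameter, from 12 mm below to 12 mm above this point, gripping width 36 mm from 7 mm below to 8 mm above), on the knob's vertical axis; it rises with the knob. Knob down: 198 mm above the worktop, 28 mm above the deck. In the chiller's frame at x = -60, y = -285 mm. Clear for 50 mm around.
- food_box: Tall clear food box, orange filling, blue clip lid: 76 (x) x 60 (y) mm over the lid (its top 22 mm), 70 x 54 mm below, 110 mm tall, about 0.4 kg. Origin: middle of its underside. On the worktop left of the chiller, any yaw, in one of three places (clip_jar and tub on the others). Grip it across the 60 mm by the lid. Standing in the chiller its top is at z = 170 mm, 10 mm under the lid.
- liner: Thin blue liner mat, 110 (x) x 90 (y) mm, on the floor of the chiller's rear bay: it marks the free place (left, middle or right, 120 mm apart; the others are taken by berry_jar and yogurt). Origin: its middle, at the floor. Chiller x = 100 mm, y = -120, 0 or 120 mm.
- berry_jar: Bystander in the rear bay: jar, 68 mm in diameter, 75 mm tall; origin under its middle.
- yogurt: Bystander in the rear bay: yogurt pot, 72 mm in diameter, 72 mm tall; origin under its middle.
- clip_jar: Bystander on the worktop: glass jar with red berries, 80 mm in diameter, 105 mm tall; origin under its middle.
- tub: Bystander on the worktop: white tub with a purple band, 92 mm in diameter, 105 mm tall; origin under its middle.
- pitcher: Bystander on the worktop: red jug, 83 (x) x 98 (y) mm, 140 mm tall, with a handle out to 82 mm on its +y side; origin under its middle.
- round_dish: Bystander to the right of the chiller: round glass dish with a blue lid, 142 mm in diameter, 70 mm tall; origin under its middle.
- honey_jar: Bystander to the right of the chiller: jar with a brass cap, 72 mm in diameter, 120 mm tall; origin under its middle.

How it is judged:
By the outcome, as a careful person would: the job done as asked, in the order asked, and still so for the second after the job is handed in, with the robot touching nothing.
It also fails if it takes over 72 s, if anything falls off the work surface, if the arm or the gripper's body presses on something with over 40 N, if the wrist force passes 120 N, or if a joint passes its speed limit or range.

## Robot

A 6-joint arm with a two-finger parallel gripper is mounted at the origin on the work surface. World frame = base frame: x ahead of the robot, y to its left, z up, the work surface at z = 0. Lengths are in mm, angles in rad, forces in N, time in s.
With the tool pointing down it reaches from about 400 to 925 mm from the base axis. Payload 12.5 kg.
Tool frame: the origin (TCP) lies at the very end of the fingers, on their centre line; the grasp point (between the pads) lies 19 mm behind it (env.grasp_offset is the distance from the TCP to the grasp point, in mm); z points along the fingers, y is the direction in which the jaws open and shut (so a half turn about z gives the same grasp; the last joint's range is limited). The gripper opens to 95 mm and grips with 3 to 60 N. Pads are 20 mm wide; open, the fingers measure 119 mm over their backs; the gripper's body (75 mm by 180 mm) begins 59 mm behind the grasp point.
Start: joints at [-1.338, 0.491, 1.559, -0, 1.092, -0.106], TCP at [207.746, -589.482, 214.661] pointing down, gripper open.
Joint ranges: [-3.1, 3.1], [-0.84, 2.19], [0.05, 2.79], [-1.13, 4.28], [0.06, 2.93], [-2.69, 2.69]. Speed limits (rad/s): [2.22, 2.22, 2.79, 3.14, 3.14, 3.14].

## Interface

Orientations are given as [roll, pitch, yaw] about the fixed x, y, z axes, in that order (R = Rz(yaw) Ry(pitch) Rx(roll)).
In Python, from cell import env gives the robot as it stands. The module is installed in compiled form; this text tells all that it offers.
- The arm moves only by the shell command python3 -m pendant 'ROWS'. ROWS is JSON, one flat list of numbers, 5 for each row, row after row: the shift along the tool's x, y, z as a fraction of full scale, then the turn about the tool's z as a fraction of full scale, then the gripper's target within -1 to 1 (shut at 1, half-way at 0, fully open at -1). In form: [x, y, z, turn, grip, x, y, z, turn, grip, ...]. A call has 1 to 10 rows; each row shifts and turns the commanded pose from where the row before left it, along the tool's axes as they then stand; what a row does not reach is not made up. Full scale, the value 1, is 0.4 m for a shift and 180 degrees for a turn. A row lasts 1/8 s, in which the tool goes at most 62.5 mm and 10.7 degrees, less where a joint would pass 70% of its speed; a pose out of reach is approached as far as the arm can. A call with a number of a shift or a turn outside -1 to 1 is refused whole. A call with a gripper value outside its range is refused whole. The fingers move at their own pace and stop on an object; the grip force is fixed at half the most. Time passes only in rows, so rows that do not move let the fingers close. It gives the time, the measured TCP pose, the force and the opening at its end, in the units of the state.
- env.state(): the state, without advancing time (a new reading comes with each control period).
- env.read_camera(name): name is "scene" or "top" or "wrist"; returns the picture (480x640x3 uint8, red, green, blue); there is no depth.
- env.camera_model(name): a dict with "fx", "fy", "cx", "cy" (pixels), "view" (4x4, takes a point from world to camera coordinates); the wrist camera has in their place "tool_from_camera" (4x4, takes a point from camera to tool coordinates, whose origin is the TCP and whose axes are the flange's). Camera axes: x right, y down, z forward; pixel columns grow to the right and rows downward; lengths in mm; the calibration is good to about 2 mm. A picture is of the moment at which its call begins: read the wrist's pose just before it. camera_model takes no time and is no camera call.
- env.job_done(): hands the job in, once; it reports no verdict.
Trained networks look in the newest picture that a camera, given by its name, has taken for a name from the list of things; names that differ only in an ending like _2 or _b are one class to them, and where a whole thing is asked for, a point or a joint stands for the part that bears it (a point fixed in the world has none). Each returns a list of dicts, best first, with "confidence" (0 to 1); they miss things now and then, are a little off and sometimes report something else, mostly with a low value. They report only what shows in the picture. A call takes as long as a camera call.
- env.masks_of(thing, camera): "region" (480x640 bool, what is visible of it).
- env.landmark_of(thing, camera): "xyz" ([x, y, z] in mm, in world coordinates, good to about 4 mm: a listed point, or the origin of a listed thing).
The state is a dict: "t": time; "joints": joint angles; "qvel": joint speeds; "tau": joint torques, N m; "eef_pos": TCP position; "tcp_rot": TCP orientation; "ft_force": force on the tool from outside, world axes, zero at the start; "moment": the same for the moment, N m; "opening": opening from 0.0 (shut) to 1.0 (fully open).
Only numpy, scipy, OpenCV 4.12 (cv2) and the standard library are available. Lean on these libraries where they do the work, as an engineer would, in place of code of your own. Each camera call takes 0.05 s, during which the arm holds its last target.

## Working session

There is one attempt and no reset: what is moved stays moved. The work goes in short steps, Python scripts to look and compute and a shell command to move; the robot and the scene stay as the last step left them, time stands still between calls to the robot, and variables do not carry over. Pictures are saved under pics/ and viewed, and the job is handed in when it is done.

```bash
mkdir -p pics; cat > h.py <<'E'
import numpy as np, cv2
from cell import env
def snap(name,fn):
    im=env.read_camera(name); cv2.imwrite('pics/'+fn,im[:,:,::-1]); return im
def lm(thing,cam):
    r=env.landmark_of(thing,cam)
    return [(np.round(d['xyz'],1).tolist(),round(d['confidence'],2)) for d in r[:2]]
E
python3 - <<'E'
from h import *
s=env.state(); print(s['t'],s['eef_pos'],s['tcp_rot'],s['opening'],env.grasp_offset)
snap('top','top0.png'); snap('scene','scene0.png')
for t in ['chiller','lid','lid_left','lid_right','knob_head','food_box','liner','bay','stop','board','berry_jar','yogurt','clip_jar','tub','pitcher','round_dish','honey_jar']:
    print(t,lm(t,'top'),lm(t,'scene'))
print(env.state()['t'])
E
```

```text
0.0 [ 207.67529704 -589.20096316  214.03610649] [-3.14043979e+00 -8.70176006e-05  3.38813975e-01] 1.0039948280142692 18.8
chiller [] [([564.4, -84.1, 0.8], 0.92), ([474.7, -90.3, 199.5], 0.64)]
lid [([556.1, 303.4, -4.4], 0.56)] [([518.2, -85.4, 181.6], 0.9)]
lid_left [([428.0, 50.2, 206.9], 0.92), ([522.0, -372.6, 202.5], 0.58)] [([427.3, 48.2, 203.0], 0.81), ([525.8, -373.4, 199.2], 0.22)]
lid_right [([441.2, -237.4, 203.3], 0.96)] [([442.7, -234.8, 204.8], 0.67)]
knob_head [([522.7, -373.0, 196.1], 0.45)] [([525.6, -377.3, 196.8], 0.49)]
food_box [([355.8, 301.2, -3.0], 0.82)] []
liner [([661.2, 39.3, 61.3], 0.78)] [([656.7, 42.6, 61.4], 0.59), ([743.3, -75.9, 177.5], 0.59)]
bay [([653.5, -80.8, 59.7], 0.81)] [([653.8, -79.9, 60.5], 0.78)]
stop [([742.8, -73.3, 181.4], 0.96), ([676.8, -193.9, 60.0], 0.25)] [([743.4, -73.8, 175.9], 0.66)]
board [([470.7, -90.3, 209.9], 0.73)] [([440.4, -237.7, 200.6], 0.69), ([474.7, -90.2, 201.0], 0.64)]
berry_jar [([666.4, -81.1, 58.2], 0.66)] [([664.3, -79.3, 56.4], 0.68), ([535.9, -561.6, 3.4], 0.48)]
yogurt [([673.5, -191.0, 58.9], 0.87), ([348.4, 478.5, -5.7], 0.49)] [([676.4, -195.6, 56.0], 0.8)]
clip_jar [([556.9, 302.7, -1.2], 0.69), ([357.5, 296.6, 0.5], 0.41)] []
tub [([501.2, 463.8, 2.0], 0.61), ([558.5, 301.1, -2.8], 0.3)] []
pitcher [([347.8, 480.0, -3.8], 0.63)] [([349.0, 484.2, 1.8], 0.66)]
round_dish [([405.2, -571.8, 2.1], 0.7)] [([406.1, -572.6, -0.3], 0.78), ([522.5, -91.2, 179.5], 0.47)]
honey_jar [([537.6, -558.0, 2.6], 0.69)] [([539.8, -562.0, 4.3], 0.67), ([663.9, -80.1, 59.8], 0.42)]
1.8
```

View pics/top0.png

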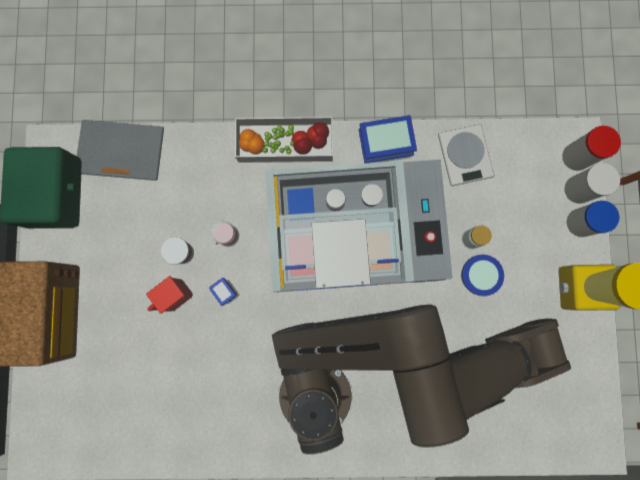

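View pics/scene0.png

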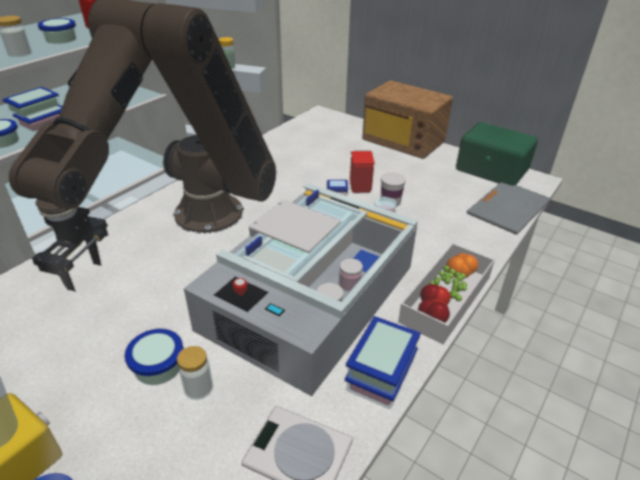

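Top view: the food box with its blue rim is at px (222,291), the liner is at the left of the rear bay at (300,200), the knob is at (430,237) and the handles are at (296,267) and (385,262). Next I fit the chiller's pose and write a helper to plan moves.

```bash
cat >> h.py <<'E'
from scipy.optimize import least_squares
from scipy.spatial.transform import Rotation as R
def rel(cur,yaw,tgt,tyaw):
    """fractions along tool axes for cur->tgt (before the turn), tool down"""
    d=np.array(tgt,float)-np.array(cur,float)
    c,s=np.cos(yaw),np.sin(yaw)
    t=np.array([c*d[0]+s*d[1], s*d[0]-c*d[1], -d[2]])
    dy=(tyaw-yaw+np.pi)%(2*np.pi)-np.pi
    return (t/400).round(4), round(-dy/np.pi,4)
E
python3 - <<'E'
from h import *
obs=[((178,0),(742.8,-73.3)),((178,0),(743.4,-73.8)),((85,0),(653.5,-80.8)),((85,0),(653.8,-79.9)),((-91.5,0),(470.7,-90.3)),((-91.5,0),(474.7,-90.2)),((-60,-285),(522.7,-373)),((-60,-285),(525.6,-377.3)),((0,0),(564.4,-84.1)),((100,120),(661.2,39.3)),((100,120),(656.7,42.6))]
def T(p,q): 
    c,s=np.cos(p[2]),np.sin(p[2]); return np.array([p[0]+c*q[0]-s*q[1],p[1]+s*q[0]+c*q[1]])
r=least_squares(lambda p:np.concatenate([T(p,a)-b for a,b in obs]),[565,-84,0.06])
p=r.x; print(p, np.round(r.fun.reshape(-1,2),1).tolist()); np.save('chil.npy',p)
for n,q in dict(knob=(-60,-285),liner=(100,120),L=(-128,145),Rr=(-128,-145)).items(): print(n,T(p,q))
c,s=np.cos(p[2]),np.sin(p[2])
for n,w in dict(L=(427.7,49.2),R=(442,-236.1)).items():
    d=np.array(w)-p[:2]; print(n,c*d[0]+s*d[1],-s*d[0]+c*d[1])
st=env.state(); y=st['tcp_rot'][2]
print(rel(st['eef_pos'],y,[*T(p,(-60,-285)),260],y), env.camera_model('wrist'))
E
```

```text
[ 5.66055161e+02 -8.52747170e+01  6.28551493e-02] [[0.9, -0.8], [0.3, -0.3], [-2.6, 0.9], [-2.9, -0.0], [4.0, -0.7], [0.0, -0.8], [1.4, -0.5], [-1.5, 3.8], [1.7, -1.2], [-2.9, 1.5], [1.6, -1.8]]
knob [ 524.07556926 -373.48074382]
liner [658.32003496  40.76969182]
L [429.19993021  51.39878395]
Rr [ 447.41592344 -238.02854301]
L -129.63508215090212 142.8997743392092
R -133.28408937459946 -142.73507078001188
(array([ 0.9253, -0.2464, -0.1134]), np.float64(-0.0)) {'fx': 385.1325260173778, 'fy': 385.1325260173778, 'cx': 317.79496573511057, 'cy': 242.2736485274261, 'tool_from_camera': array([[ 8.27272962e-05, -9.56309827e-01, -2.92355105e-01,
         8.28655516e+01],
       [ 9.99999747e-01,  2.85511954e-04, -6.50957033e-04,
        -1.54719665e-02],
       [ 7.05987485e-04, -2.92354977e-01,  9.56309609e-01,
        -1.70048433e+02],
       [ 0.00000000e+00,  0.00000000e+00,  0.00000000e+00,
         1.00000000e+00]])}
```

```bash
python3 -m pendant '[0.132,-0.035,-0.02,0,-0.3, 0.132,-0.035,-0.02,0,-0.3, 0.132,-0.035,-0.02,0,-0.3, 0.132,-0.035,-0.02,0,-0.3, 0.132,-0.035,-0.02,0,-0.3, 0.132,-0.035,-0.013,0,-0.3, 0.133,-0.036,0,0,-0.3]'
python3 - <<'E'
from h import *
snap('wrist','w1.png'); s=env.state(); print(s['t'],s['eef_pos'],s['tcp_rot'],s['opening'])
print(lm('knob_head','wrist'),lm('lid_right','wrist'))
E
```

```text
t: 2.68
eef_pos: [525.5, -372.6, 260.5]
tcp_rot: [3.141, -0.0, 0.339]
ft_force: [0.2, -0.2, 0.2]
opening: 0.65
2.725 [ 529.68203772 -368.8332397   259.99478495] [ 3.14158572e+00 -2.14635879e-03  3.41738847e-01] 0.6484093063152584
[([523.2, -371.8, 199.0], 0.66)] [([443.2, -234.0, 200.6], 0.57)]
```

View pics/w1.png

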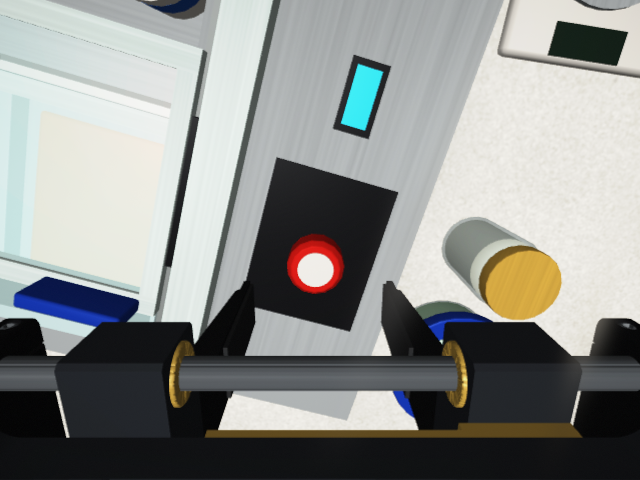

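Wrist view: the red knob's top is at about px (315,269), slightly off the centre between the jaws. I'll turn that pixel into a position.

```bash
cat >> h.py <<'E'
def toolT(pos,rot):
    M=np.eye(4); M[:3,:3]=R.from_euler('xyz',rot).as_matrix(); M[:3,3]=pos; return M
def pix2plane(cam,uv,z,pos=None,rot=None):
    m=env.camera_model(cam)
    C=toolT(pos,rot)@m['tool_from_camera'] if cam=='wrist' else np.linalg.inv(m['view'])
    d=C[:3,:3]@np.array([(uv[0]-m['cx'])/m['fx'],(uv[1]-m['cy'])/m['fy'],1]); o=C[:3,3]
    return (o+d*(z-o[2])/d[2])[:2]
E
python3 - <<'E'
from h import *
s=env.state(); print(s['t'],s['eef_pos'],s['tcp_rot'],s['qvel'])
for pos in ([525.5,-372.6,260.5],[529.68,-368.83,260]): print(pix2plane('wrist',(315,269),210,pos,[3.1416,0,0.34]))
s2=s['eef_pos']; im=snap('wrist','w2.png'); s=env.state();
hsv=cv2.cvtColor(im,cv2.COLOR_RGB2HSV); m=cv2.inRange(im[200:330,270:370],(215,215,215),(255,255,255)); ys,xs=np.nonzero(m); uv=(xs.mean()+270,ys.mean()+200); print(uv,len(xs))
k=pix2plane('wrist',uv,210,s2,[3.1416,0,0.339]); print(k,s['eef_pos'])
print(rel(s2,0.339,[*k,179],.339))
E
```

```text
2.825 [ 525.66013589 -371.97385558  259.56400486] [-3.14147852e+00  5.08404520e-05  3.42274886e-01] [-0.05454482 -0.01025415  0.01942301 -0.00974117 -0.00162745 -0.02206415]
[ 523.312978   -371.38543591]
[ 527.67503468 -367.55551199]
(np.float64(316.0742793791574), np.float64(270.70953436807093)) 902
[ 522.98154481 -371.63169699] [ 524.52151583 -372.99558127  259.57553529]
(array([-0.006 , -0.003 ,  0.2014]), -0.0)
```

```bash
python3 -m pendant '[-0.002,-0.004,0.08,0,-0.3, 0,0,0.08,0,-0.3, 0,0,0.04,0,-0.3, 0,0,0,0,1, 0,0,0,0,1, 0,0,0,0,1]'
```

```text
t: 3.62
eef_pos: [523.0, -372.8, 181.0]
tcp_rot: [3.14, -0.001, 0.339]
ft_force: [-1.0, 2.5, 1.4]
opening: 0.393
```

```bash
python3 -m pendant '[0,0,-0.015,0,1, 0,0,-0.015,0,1, 0,0,-0.01,0,1, 0,0,0,0,1]'
```

```text
t: 4.12
eef_pos: [522.6, -372.0, 195.4]
tcp_rot: [-3.14, 0.0, 0.339]
ft_force: [0.9, 3.4, -9.3]
opening: 0.366
```

```bash
python3 -m pendant '[0,0,0,0,-0.3, 0,0,0,0,-0.3, 0,0,-0.08,0,-0.3, 0,0,-0.08,0,-0.3, 0,0,0,0,-0.3]'
python3 - <<'E'
from h import *
s=env.state();im=snap('wrist','w3.png'); print(s['t'],s['eef_pos'])
print(lm('knob_head','wrist'))
m=cv2.inRange(im[200:340,270:370],(215,215,215),(255,255,255)); ys,xs=np.nonzero(m); uv=(xs.mean()+270,ys.mean()+200)
for z in (210,217,224): print(z,uv,len(xs),pix2plane('wrist',uv,z,s['eef_pos'],s['tcp_rot']))
E
```

```text
t: 4.75
eef_pos: [523.5, -373.4, 263.0]
tcp_rot: [3.136, -0.003, 0.339]
ft_force: [0.6, -0.7, -0.4]
opening: 0.652
4.75 [ 523.46067016 -373.38476096  263.03656326]
[([524.8, -371.8, 210.3], 0.9)]
210 (np.float64(314.5975609756098), np.float64(273.2794715447154)) 984 [ 517.82851917 -373.39540592]
217 (np.float64(314.5975609756098), np.float64(273.2794715447154)) 984 [ 520.43169795 -372.50884224]
224 (np.float64(314.5975609756098), np.float64(273.2794715447154)) 984 [ 523.03487672 -371.62227856]
```

View pics/w3.png

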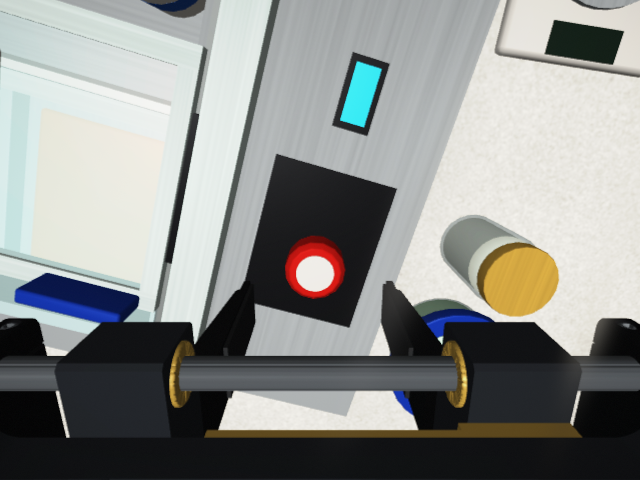

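The knob's top now back-projects to its earlier x, y only if z = 224, so it is fully up. Next I get the box's yaw from the top picture.

```bash
python3 - <<'E'
from h import *
im=cv2.imread('pics/top0.png')[:,:,::-1].copy()
hsv=cv2.cvtColor(im,cv2.COLOR_RGB2HSV)
m=cv2.inRange(hsv,(105,120,40),(125,255,255)); m[:,:200]=0;m[:,245:]=0;m[:270]=0;m[315:]=0
pts=np.argwhere(m)[:,::-1].astype(np.float32); w=np.array([pix2plane('top',p,110) for p in pts],np.float32)
print(len(pts),cv2.minAreaRect(w))
cv2.imwrite('pics/c.png',cv2.resize(im[260:330,190:260,::-1],None,fx=8,fy=8,interpolation=cv2.INTER_CUBIC))
print(rel([523.5,-373.4,263],.339,[335,285,263],.339))
E
```

```text
149 ((356.5920104980469, 301.79510498046875), (74.54472351074219, 56.3779411315918), 36.44834518432617)
(array([ 0.1029, -1.709 , -0.    ]), -0.0)
```

View pics/c.png

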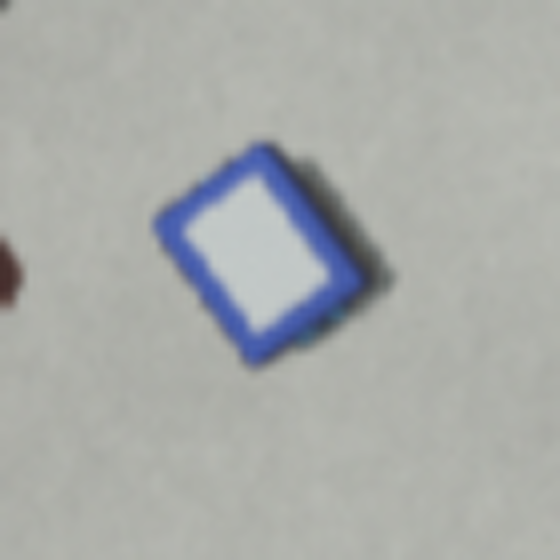

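```bash
python3 -m pendant '[0.015,-0.15,0,0,-1, 0.015,-0.154,0,0,-1, 0.015,-0.154,0,0,-1, 0.015,-0.154,0,0,-1, 0.015,-0.154,0,0,-1, 0.015,-0.154,0,0,-1, 0.015,-0.154,0,0,-1, 0.015,-0.154,0,0,-1, 0.015,-0.154,0,0,-1, 0.015,-0.154,0,0,-1]'; python3 -m pendant '[0.015,-0.15,0,0,-1, 0.0025,-0.044,0.05,0,-1, 0,0,0.05,-0.05,-1, 0,0,0,-0.045,-1, 0,0,0,0,-1]'
python3 - <<'E'
from h import *
s=env.state();im=snap('wrist','w4.png'); print(s['t'],s['eef_pos'],s['tcp_rot'])
print(lm('food_box','wrist'))
E
```

```text
t: 6.1
eef_pos: [374.1, 228.7, 259.2]
tcp_rot: [3.141, 0.001, 0.339]
ft_force: [0.7, 0.1, -0.0]
opening: 0.999
t: 6.72
eef_pos: [355.6, 302.3, 219.0]
tcp_rot: [3.142, 0.002, 0.636]
ft_force: [-0.0, 0.9, 0.4]
opening: 1.003
6.725 [355.64433676 302.31269744 218.99639203] [3.14152221e+00 1.51896509e-03 6.36424265e-01]
[([360.6, 301.4, -2.2], 0.58)]
```

View pics/w4.png

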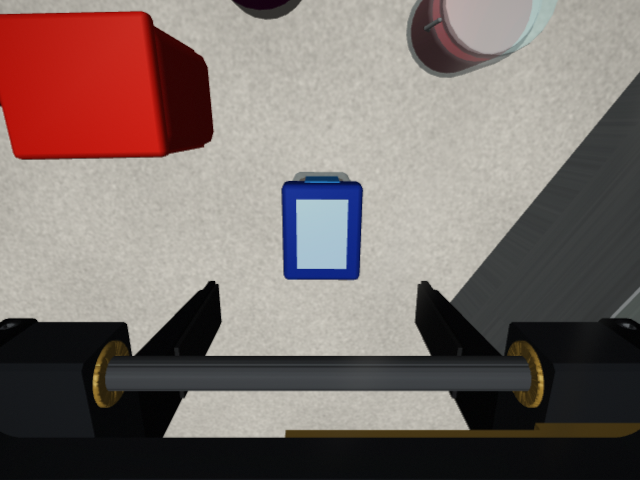

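Wrist view: the box's blue lid is square to the jaws, with corners at about (283,182), (361,182), (360,279) and (284,279). I'll compute the offset.

```bash
python3 - <<'E'
from h import *
im=cv2.imread('pics/w4.png')[:,:,::-1].copy(); hsv=cv2.cvtColor(im,cv2.COLOR_RGB2HSV)
m=cv2.inRange(hsv,(112,150,60),(125,255,255)); m[:,:250]=0;m[:,400:]=0;m[:150]=0;m[300:]=0
p0=[355.64,302.31,219];r0=[3.1415,.0015,.6364]
w=np.array([pix2plane('wrist',p[::-1],110,p0,r0) for p in np.argwhere(m)],np.float32)
q=cv2.minAreaRect(w); print(q)
s=env.state(); print(s['eef_pos'],s['tcp_rot'])
print(rel(s['eef_pos'],s['tcp_rot'][2],[*q[0],80],.636))
for uv in [(283,182),(361,182),(360,279),(284,279)]: print(pix2plane('wrist',uv,110,p0,r0))
E
```

```text
Traceback (most recent call last):
  File "h.py", line 20, in pix2plane
    m=env.camera_model(cam)
ValueError: time passes only in moves, steps and waits
```

```bash
python3 - <<'E'
t=open('h.py').read()
t=t.replace("    m=env.camera_model(cam)\n","    m=_cm(cam)\n").replace("def toolT","import functools\n@functools.lru_cache(None)\ndef _cm(cam): return env.camera_model(cam)\ndef toolT")
open('h.py','w').write(t)
E
python3 - <<'E'
from h import *
im=cv2.imread('pics/w4.png')[:,:,::-1].copy(); hsv=cv2.cvtColor(im,cv2.COLOR_RGB2HSV)
m=cv2.inRange(hsv,(112,150,60),(125,255,255)); m[:,:250]=0;m[:,400:]=0;m[:150]=0;m[300:]=0
p0=[355.64,302.31,219];r0=[3.1415,.0015,.6364]
w=np.array([pix2plane('wrist',p[::-1],110,p0,r0) for p in np.argwhere(m)],np.float32)
q=cv2.minAreaRect(w); print(q)
s=env.state(); print(s['t'],s['eef_pos'],s['tcp_rot'])
print(rel(s['eef_pos'],s['tcp_rot'][2],[*q[0],80],.636))
for uv in [(283,182),(361,182),(360,279),(284,279)]: print(pix2plane('wrist',uv,110,p0,r0))
E
```

```text
((361.9866943359375, 303.71319580078125), (75.5088119506836, 58.14731216430664), 36.198673248291016)
6.825 [355.91706913 302.36381812 219.54713542] [3.14149561e+00 3.42120752e-04 6.33838498e-01]
(array([0.0142, 0.0063, 0.3489]), np.float64(-0.0007))
[375.18141228 348.2775429 ]
[408.69983559 302.94017249]
[348.95597089 256.66107739]
[313.682221   304.34571197]
```

```bash
python3 -m pendant '[0.012,0.005,0.11,0,-1, 0,0,0.12,0,-1, 0,0,0.085,0,-1, 0,0,0.034,0,-1, 0,0,0,0,1, 0,0,0,0,1, 0,0,0,0,1, 0,0,0,0,1]'
```

```text
t: 7.82
eef_pos: [361.2, 303.9, 80.9]
tcp_rot: [3.141, -0.001, 0.637]
ft_force: [0.6, -2.0, 2.1]
opening: 0.632
```

```bash
python3 -m pendant '[0,0,-0.1,0,1, 0,0,-0.145,0,1, 0,0,-0.15,0,1, 0,0,-0.15,0,1, 0.02,0.1,-0.005,0,1, 0.03,0.145,0,0,1, 0.03,0.145,0,0,1, 0.03,0.145,0,0,1, 0.03,0.145,0,0,1, 0.03,0.145,0,0,1]'; python3 -m pendant '[0.03,0.115,0,0,1, 0.006,0.03,0,0.03,1, 0,0,0,0.05,1, 0,0,0,0.055,1, 0,0,0,0.047,1, 0,0,0,0,1]'
python3 - <<'E'
from h import *
s=env.state();im=snap('wrist','w5.png'); print(s['t'],s['eef_pos'],s['tcp_rot'],s['ft_force'])
print(lm('liner','wrist'),lm('stop','wrist'),lm('bay','wrist'))
snap('top','top1.png'); print(lm('liner','top'),lm('lid_left','top'),lm('lid_right','top'))
s=env.state(); print(s['t'],s['eef_pos'],s['tcp_rot'],s['ft_force'])
E
```

```text
t: 9.07
eef_pos: [612.9, 77.4, 300.1]
tcp_rot: [-3.141, 0.001, 0.637]
ft_force: [-0.2, 1.1, -3.1]
opening: 0.63
t: 9.82
eef_pos: [657.8, 40.9, 299.9]
tcp_rot: [-3.142, 0.001, 0.066]
ft_force: [0.0, 0.0, -2.5]
opening: 0.63
9.825 [657.75295314  40.90841717 299.91653599] [-3.14157705e+00  8.72845343e-04  6.64206362e-02] [ 0.04803625  0.00369731 -2.49182761]
[([651.9, 40.9, 57.6], 0.92)] [([742.9, -72.7, 178.5], 0.83)] [([564.2, -86.0, -1.2], 0.56)]
[] [([471.0, -90.1, 205.3], 0.29), ([538.4, -558.8, 3.1], 0.16)] [([440.5, -237.4, 202.7], 0.64)]
10.225 [658.00891737  40.91559163 300.20590233] [3.14150661e+00 5.34397389e-05 6.63062897e-02] [-0.65309811 -0.39660307 -3.72523421]
```

View pics/w5.png

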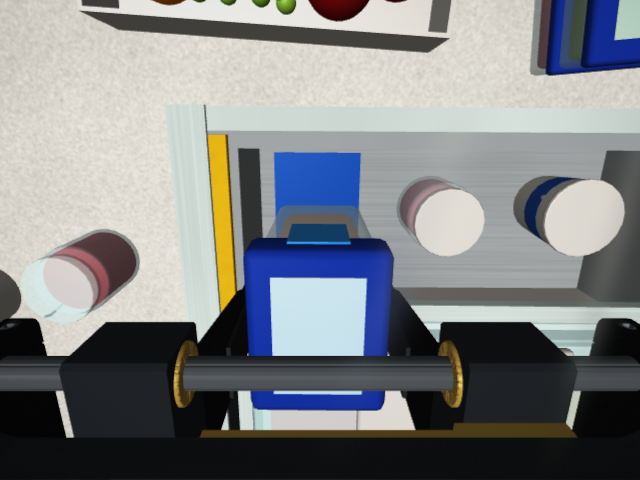

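View pics/top1.png

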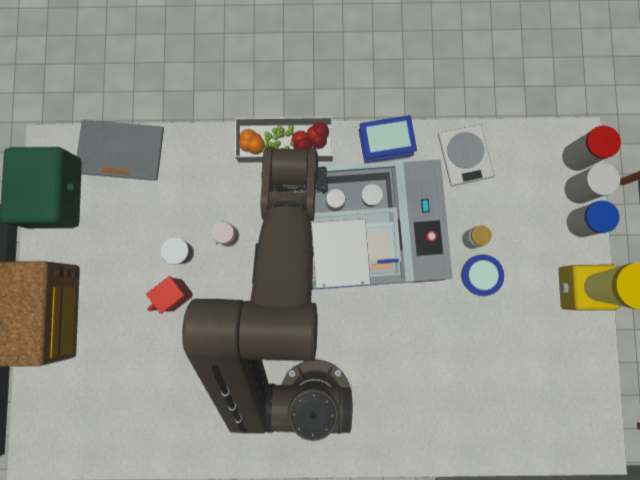

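```bash
python3 - <<'E'
from h import *
p0=[657.75,40.91,299.92];r0=[3.1416,0,.0664]
p=np.load('chil.npy');c,s=np.cos(p[2]),np.sin(p[2])
def inv(w): d=np.array(w)-p[:2]; return np.round([c*d[0]+s*d[1],-s*d[0]+c*d[1]],1)
for n,uv,z in [('linRL',(275,153),60),('linRR',(360,152),60),('jarc',(449,221),135),('lidrearedge?',(450,303),190),('railinner?',(205,105),196),('boxlid',(250,245),320),('boxlidR',(388,245),320)]:
    w=pix2plane('wrist',uv,z,p0,r0); print(n,w,inv(w))
E
```

```text
linRL [709.15345184  89.14467558] [153.8 165.1]
linRR [716.03491854   1.08491353] [155.1  76.8]
jarc [665.83132936 -75.94508332] [100.2   3. ]
lidrearedge? [611.38145905 -67.80269566] [46.3 14.6]
railinner? [747.84214002 122.92833442] [194.5 196.4]
boxlid [691.63529967  71.04454713] [135.2 148.1]
boxlidR [695.38189521  14.85368709] [135.4  91.8]
```

```bash
python3 -m pendant '[0.007,0,0.13,0.001,1, 0,0,0.13,0,1, 0,0,0.08,0,1, 0,0,0.04,0,1, 0,0,0.01,0,1, 0,0,0.006,0,1, 0,0,0,0,1]'
```

```text
t: 11.1
eef_pos: [661.3, 41.1, 142.9]
tcp_rot: [3.141, -0.002, 0.062]
ft_force: [-0.3, -0.2, -3.8]
opening: 0.629
```

```bash
python3 -m pendant '[0,0,0.004,0,1, 0,0,0,0,1]'; python3 -m pendant '[0,0,0.002,0,1, 0,0,0,0,1]'
```

```text
t: 11.35
eef_pos: [661.2, 41.0, 140.9]
tcp_rot: [3.141, -0.001, 0.062]
ft_force: [0.2, 1.1, -0.2]
opening: 0.634
t: 11.6
eef_pos: [661.3, 41.1, 140.9]
tcp_rot: [3.141, -0.002, 0.062]
ft_force: [-1.3, -0.6, 7.7]
opening: 0.626
```

```bash
python3 -m pendant '[0,0,0,0,-0.5, 0,0,0,0,-0.5, 0,0,-0.06,0,-0.5, 0,0,-0.13,0,-0.5, 0,0,-0.11,0,-0.5, -0.07,0,-0.05,0,-0.5, 0,0,0,0,0]'
python3 - <<'E'
from h import *
s=env.state();im=snap('wrist','w6.png'); print(s['t'],s['eef_pos'],s['tcp_rot'],s['ft_force'])
print(lm('food_box','wrist'))
E
```

```text
t: 12.48
eef_pos: [632.4, 39.4, 281.4]
tcp_rot: [3.141, -0.003, 0.062]
ft_force: [1.3, 0.0, -0.2]
opening: 0.692
12.475 [632.39332862  39.37560719 281.42596547] [ 3.14121768e+00 -2.86444513e-03  6.23262440e-02] [ 1.26572773  0.01140468 -0.19166445]
[([658.5, 38.3, 56.5], 0.61)]
```

View pics/w6.png

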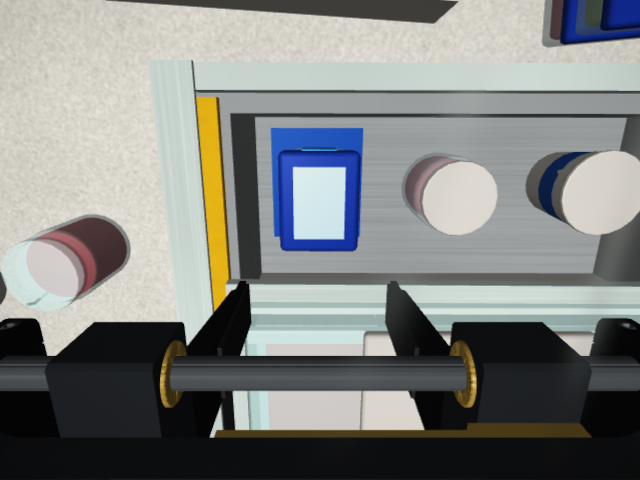

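The box stands upright on the liner, with its lid at px (319,200). Next I move behind the left handle.

```bash
python3 -m pendant '[-0.14,-0.015,0,0,1, -0.14,-0.016,0,0,1, -0.14,-0.015,0.01,0,1, -0.14,-0.016,0.04,0,1, 0,0,0,0,1]'
python3 - <<'E'
from h import *
s=env.state();im=snap('wrist','w7.png'); print(s['t'],s['eef_pos'],s['tcp_rot'],s['opening'])
print(lm('lid_left','wrist'))
E
```

```text
t: 13.2
eef_pos: [404.5, 50.4, 258.0]
tcp_rot: [-3.141, 0.004, 0.063]
ft_force: [-0.7, 0.6, 0.8]
opening: 0.094
13.2 [404.53488589  50.44236327 258.04124515] [-3.14128362  0.00400154  0.0627234 ] 0.09406389077057922
[([428.4, 52.6, 199.0], 0.55)]
```

View pics/w7.png

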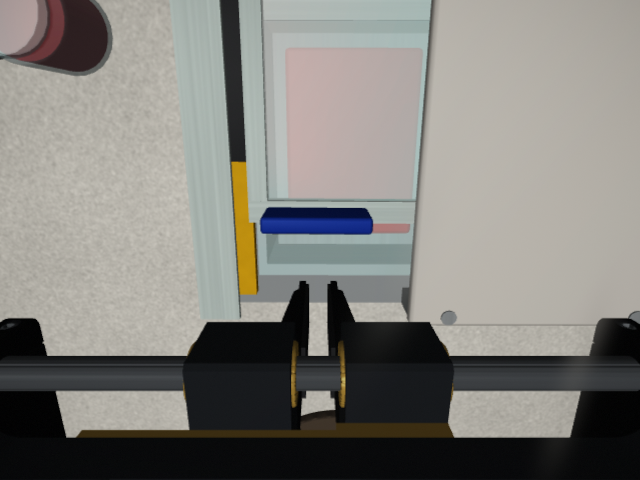

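```bash
cat >> h.py <<'E'
P=np.load('chil.npy')
def inv(w):
    c,s=np.cos(P[2]),np.sin(P[2]); d=np.array(w)[:2]-P[:2]; return np.round([c*d[0]+s*d[1],-s*d[0]+c*d[1]],1)
def fwd(q):
    c,s=np.cos(P[2]),np.sin(P[2]); return np.array([P[0]+c*q[0]-s*q[1],P[1]+s*q[0]+c*q[1]])
E
python3 - <<'E'
from h import *
s=env.state();im=snap('wrist','w8.png'); print(s['t'],s['eef_pos'],s['tcp_rot'],inv(s['eef_pos']))
hsv=cv2.cvtColor(im,cv2.COLOR_RGB2HSV); m=cv2.inRange(hsv,(110,150,30),(128,255,255)); m[:180]=0;m[260:]=0
ys,xs=np.nonzero(m); print(xs.min(),xs.max(),ys.min(),ys.max())
col=im[195:245,317]; print([tuple(int(v) for v in c) for c in col[::2]])
for v in (ys.max(),ys.max()+1): print(v,inv(pix2plane('wrist',((xs.min()+xs.max())/2,v),190,s['eef_pos'],s['tcp_rot'])))
for v in (219,221): print(v,inv(pix2plane('wrist',((xs.min()+xs.max())/2,v),218,s['eef_pos'],s['tcp_rot'])))
E
```

```text
13.3 [408.61179488  50.10432396 259.31380642] [ 3.14145668e+00 -1.31021269e-04  6.23626026e-02] [-148.6  145. ]
260 370 214 239
[(185, 172, 169), (184, 171, 168), (183, 171, 168), (183, 171, 168), (181, 170, 167), (137, 152, 148), (116, 125, 120), (167, 177, 171), (172, 183, 178), (150, 160, 157), (5, 15, 48), (3, 12, 48), (5, 15, 50), (4, 14, 50), (6, 15, 56), (11, 31, 108), (22, 46, 136), (25, 50, 143), (23, 47, 140), (20, 45, 136), (17, 40, 132), (15, 38, 127), (20, 38, 105), (159, 176, 174), (159, 176, 174)]
239 [-136.8  147. ]
240 [-137.4  147. ]
219 [-116.7  146.7]
221 [-117.9  146.7]
```

The camera looks back at the handle: its rear face spans rows 215–224 and its top rows 224–240. That puts the left front face at about chiller x = -128.5. I descend behind it and feel for contact.

```bash
python3 -m pendant '[0,0,0.08,0,1, 0,0,0.074,0,1, 0,0,0,0,1, 0.018,0,0,0,1, 0.01,0,0,0,1, 0.01,0,0,0,1]'
python3 - <<'E'
from h import *
s=env.state(); print(s['t'],s['eef_pos'],inv(s['eef_pos']),s['ft_force'],s['opening'])
E
```

```text
t: 14.1
eef_pos: [423.4, 51.2, 198.4]
tcp_rot: [3.142, -0.001, 0.062]
ft_force: [-2.5, 1.0, 0.7]
opening: 0.004
14.1 [423.36236697  51.18435708 198.3889051 ] [-133.8  145.2] [-2.47413663  1.00271057  0.74987333] 0.003880104563255825
```

```bash
python3 - <<'E'
from h import *
s=env.state();im=snap('wrist','w9.png'); print(s['t'],inv(s['eef_pos']),s['ft_force'])
E
```

```text
14.1 [-133.8  145.2] [-2.47413663  1.00271057  0.74987333]
```

View pics/w9.png

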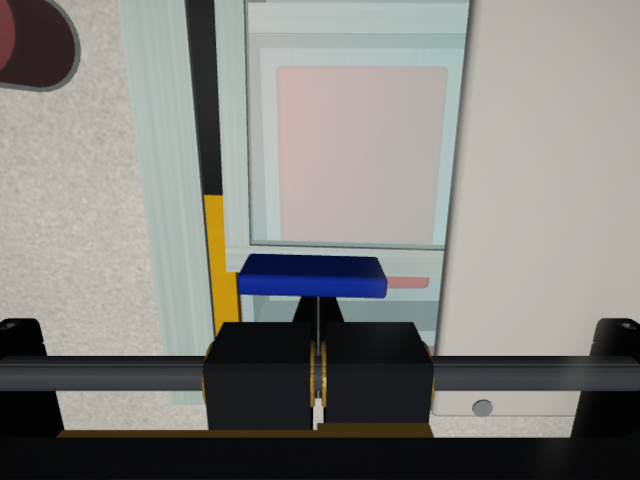

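```bash
python3 - <<'E'
from h import *
pos=[423.36,51.18,198.39]; rot=[3.1416,0,.0624]
for uv in [(241,291),(313,293.5),(385,296)]: print(inv(pix2plane('wrist',uv,218,pos,rot)))
E
```

```text
[-118.7  177.9]
[-119.8  147.3]
[-121.   116.6]
```

The picture confirms contact. The left face is at about chiller x = -120, tilted about 0.038 rad, so left leads by about 11 mm. I move to the right handle.

```bash
python3 -m pendant '[-0.03,0,0,0,1, -0.02,0.03,-0.075,0,1, 0,0.145,0,0,1, 0,0.145,0,0,1, 0,0.145,0,0,1, 0,0.145,0,0,1, 0,0.115,0.03,0,1, 0,0,0.045,0,1, 0,0,0,0,1]'
python3 - <<'E'
from h import *
s=env.state();im=snap('wrist','w10.png'); print(s['t'],inv(s['eef_pos']),s['eef_pos'],s['tcp_rot'],s['ft_force'])
E
```

```text
t: 15.28
eef_pos: [420.0, -239.4, 197.1]
tcp_rot: [-3.14, 0.002, 0.061]
ft_force: [0.4, 0.9, 0.7]
opening: 0.005
15.275 [-155.4 -144.7] [ 420.02403307 -239.41179736  197.09435903] [-3.14030706e+00  1.65073646e-03  6.14235100e-02] [0.39985259 0.85107688 0.70460511]
```

View pics/w10.png

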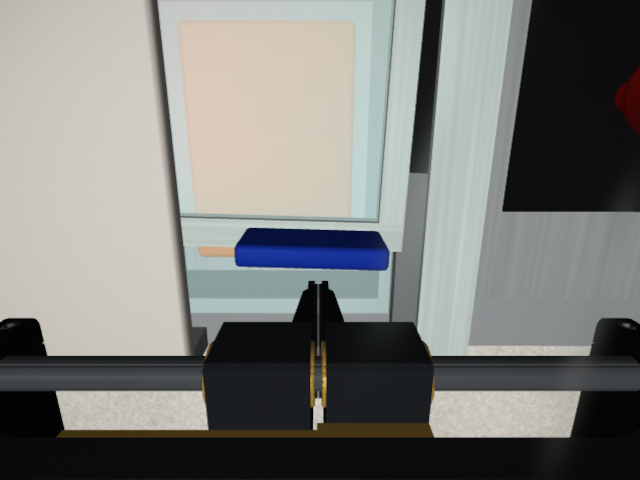

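```bash
cat >> h.py <<'E'
def face(im,pos,rot):
    """front top edge of handle in chiller frame + tilt"""
    hsv=cv2.cvtColor(im,cv2.COLOR_RGB2HSV); m=cv2.inRange(hsv,(108,140,40),(128,255,255)); m[:150]=0; m[318:]=0; m[:,:200]=0; m[:,430:]=0
    n,l,st,_=cv2.connectedComponentsWithStats(m); k=1+np.argmax(st[1:,4]); m=(l==k)
    us=np.where(m.any(0))[0]; a,b=us.min()+8,us.max()-8
    pts=[]
    for u in range(a,b):
        v=np.where(m[:,u])[0].max()+0.5
        pts.append(inv(pix2plane('wrist',(u,v),218,pos,rot)))
    pts=np.array(pts); k=np.polyfit(pts[:,1],pts[:,0],1)
    e=[inv(pix2plane('wrist',(u,250),218,pos,rot))[1] for u in (us.min(),us.max())]
    return round(float(np.median(pts[:,0])),1), round(float(k[0]),4), e
E
python3 - <<'E'
from h import *
im=lambda f:cv2.imread('pics/'+f)[:,:,::-1].copy()
print(face(im('w9.png'),[423.36,51.18,198.39],[3.1416,0,.0624]))
print(face(im('w10.png'),[420.02,-239.41,197.09],[-3.1403,.00165,.0614]))
E
```

```text
(-121.2, 0.0263, [np.float64(178.1), np.float64(117.3)])
(-129.0, 0.0326, [np.float64(-110.8), np.float64(-173.2)])
```

Right face is at -129.0 and left at -121.2, so left leads by 8 mm. I stroke the right handle to about -110.

```bash
python3 -m pendant '[0.028,0,0,0,1, 0.014,0,0,0,1, 0.014,0,0,0,1, 0.014,0,0,0,1, 0.01,0,0,0,1, 0,0,0,0,1]'
python3 - <<'E'
from h import *
s=env.state();im=snap('wrist','w11.png'); print(s['t'],inv(s['eef_pos']),s['ft_force'],face(im,s['eef_pos'],s['tcp_rot']))
E
```

```text
t: 16.08
eef_pos: [453.6, -237.3, 198.2]
tcp_rot: [3.141, -0.001, 0.063]
ft_force: [-1.0, 0.5, -0.3]
opening: 0.002
16.075 [-121.8 -144.7] [-1.02377702  0.46024242 -0.30476758] (-109.1, -0.0124, [np.float64(-112.2), np.float64(-172.9)])
```

```bash
python3 -m pendant '[-0.03,0,0,0,1, -0.02,-0.03,-0.075,0,1, 0,-0.145,0,0,1, 0,-0.145,0,0,1, 0,-0.145,0,0,1, 0,-0.145,0,0,1, 0,-0.115,0.03,0,1, 0,0,0.045,0,1, 0,0,0,0,1]'
python3 - <<'E'
from h import *
s=env.state();im=snap('wrist','w12.png'); print(s['t'],inv(s['eef_pos']),s['ft_force'],face(im,s['eef_pos'],s['tcp_rot']))
E
```

```text
t: 17.25
eef_pos: [414.0, 50.8, 197.2]
tcp_rot: [-3.141, 0.002, 0.063]
ft_force: [-0.2, -0.1, -0.7]
opening: 0.006
17.25 [-143.2  145.4] [-0.20239185 -0.11053968 -0.74072679] (-113.8, -0.0185, [np.float64(178.9), np.float64(116.1)])
```

```bash
python3 -m pendant '[0.034,0,0,0,1, 0.014,0,0,0,1, 0.014,0,0,0,1, 0.014,0,0,0,1, 0.007,0,0,0,1, 0,0,0,0,1]'
python3 - <<'E'
from h import *
s=env.state();im=snap('wrist','w13.png'); print(s['t'],inv(s['eef_pos']),s['ft_force'],face(im,s['eef_pos'],s['tcp_rot']))
E
python3 -m pendant '[-0.03,0,0,0,1, -0.02,0.03,-0.075,0,1, 0,0.145,0,0,1, 0,0.145,0,0,1, 0,0.145,0,0,1, 0,0.145,0,0,1, 0,0.115,0.03,0,1, 0,0,0.045,0,1, 0,0,0,0,1]'
python3 - <<'E'
from h import *
s=env.state();im=snap('wrist','w14.png'); print(s['t'],inv(s['eef_pos']),s['ft_force'],face(im,s['eef_pos'],s['tcp_rot']))
E
```

```text
t: 18.05
eef_pos: [448.5, 52.6, 197.8]
tcp_rot: [3.141, -0.001, 0.062]
ft_force: [-0.3, -0.3, 0.3]
opening: 0.005
18.05 [-108.6  144.9] [-0.28438073 -0.33408758  0.33707972] (-95.8, 0.0338, [np.float64(180.2), np.float64(119.2)])
t: 19.23
eef_pos: [445.1, -237.8, 197.0]
tcp_rot: [-3.14, 0.002, 0.061]
ft_force: [-0.3, 0.1, 0.1]
opening: 0.004
19.225 [-130.3 -144.7] [-0.29260072  0.1107733   0.08662484] (-105.2, 0.0347, [np.float64(-108.9), np.float64(-171.1)])
```

```bash
python3 -m pendant '[0.028,0,0,0,1, 0.014,0,0,0,1, 0.014,0,0,0,1, 0.014,0,0,0,1, 0.011,0,0,0,1, 0,0,0,0,1]'
python3 - <<'E'
from h import *
s=env.state();im=snap('wrist','w15.png'); print(s['t'],inv(s['eef_pos']),s['ft_force'],face(im,s['eef_pos'],s['tcp_rot']))
E
python3 -m pendant '[-0.03,0,0,0,1, -0.02,-0.03,-0.075,0,1, 0,-0.145,0,0,1, 0,-0.145,0,0,1, 0,-0.145,0,0,1, 0,-0.145,0,0,1, 0,-0.115,0.03,0,1, 0,0,0.045,0,1, 0,0,0,0,1]'
python3 - <<'E'
from h import *
s=env.state();im=snap('wrist','w16.png'); print(s['t'],inv(s['eef_pos']),s['ft_force'],face(im,s['eef_pos'],s['tcp_rot']))
E
```

```text
t: 20.02
eef_pos: [479.2, -235.8, 198.2]
tcp_rot: [3.141, -0.001, 0.063]
ft_force: [-0.9, 0.3, 1.0]
opening: 0.002
20.025 [ -96.2 -144.7] [-0.88630751  0.29135669  1.03491536] (-83.5, -0.0164, [np.float64(-111.0), np.float64(-171.7)])
t: 21.2
eef_pos: [439.5, 52.5, 197.2]
tcp_rot: [-3.141, 0.002, 0.063]
ft_force: [-0.2, 0.2, 0.4]
opening: 0.009
21.2 [-117.6  145.4] [-0.18788716  0.24989675  0.36818595] (-89.1, -0.0213, [np.float64(179.8), np.float64(117.4)])
```

```bash
python3 -m pendant '[0.034,0,0,0,1, 0.014,0,0,0,1, 0.014,0,0,0,1, 0.014,0,0,0,1, 0.007,0,0,0,1, 0,0,0,0,1]'
python3 - <<'E'
from h import *
s=env.state();im=snap('wrist','w17.png'); print(s['t'],inv(s['eef_pos']),s['ft_force'],face(im,s['eef_pos'],s['tcp_rot']))
E
python3 -m pendant '[-0.03,0,0,0,1, -0.02,0.03,-0.075,0,1, 0,0.145,0,0,1, 0,0.145,0,0,1, 0,0.145,0,0,1, 0,0.145,0,0,1, 0,0.115,0.03,0,1, 0,0,0.045,0,1, 0,0,0,0,1]'
python3 - <<'E'
from h import *
s=env.state();im=snap('wrist','w18.png'); print(s['t'],inv(s['eef_pos']),s['ft_force'],face(im,s['eef_pos'],s['tcp_rot']))
E
```

```text
t: 22.0
eef_pos: [474.1, 54.2, 197.8]
tcp_rot: [3.141, -0.001, 0.062]
ft_force: [0.2, -0.1, -0.8]
opening: 0.007
22.0 [-83.1 145. ] [ 0.20734092 -0.10909295 -0.8169103 ] (-70.2, 0.0342, [np.float64(181.5), np.float64(120.9)])
t: 23.18
eef_pos: [470.6, -236.3, 197.0]
tcp_rot: [-3.14, 0.002, 0.061]
ft_force: [-0.2, -0.3, -0.2]
opening: 0.006
23.175 [-104.7 -144.7] [-0.1595395  -0.29702271 -0.21797422] (-79.1, 0.0349, [np.float64(-107.7), np.float64(-170.0)])
```

Left is at -70.2 and right at -79.1. I repeat the same pattern.

```bash
python3 -m pendant '[0.028,0,0,0,1, 0.014,0,0,0,1, 0.014,0,0,0,1, 0.014,0,0,0,1, 0.011,0,0,0,1, 0,0,0,0,1]'
python3 - <<'E'
from h import *
s=env.state();im=snap('wrist','w19.png'); print(s['t'],inv(s['eef_pos']),s['ft_force'],face(im,s['eef_pos'],s['tcp_rot']))
E
python3 -m pendant '[-0.03,0,0,0,1, -0.02,-0.03,-0.075,0,1, 0,-0.145,0,0,1, 0,-0.145,0,0,1, 0,-0.145,0,0,1, 0,-0.145,0,0,1, 0,-0.115,0.03,0,1, 0,0,0.045,0,1, 0,0,0,0,1]'
python3 - <<'E'
from h import *
s=env.state();im=snap('wrist','w20.png'); print(s['t'],inv(s['eef_pos']),s['ft_force'],face(im,s['eef_pos'],s['tcp_rot']))
E
```

```text
t: 23.98
eef_pos: [504.7, -234.2, 198.1]
tcp_rot: [3.141, -0.001, 0.063]
ft_force: [-0.1, 0.1, 0.6]
opening: 0.003
23.975 [ -70.6 -144.8] [-0.14176482  0.13387341  0.63287747] (-57.8, -0.0207, [np.float64(-111.5), np.float64(-172.2)])
t: 25.15
eef_pos: [465.1, 54.1, 197.2]
tcp_rot: [-3.141, 0.002, 0.063]
ft_force: [-0.5, -0.0, 1.1]
opening: 0.004
25.15 [-92.  145.4] [-0.46889563 -0.00960494  1.09263485] (-64.4, -0.0239, [np.float64(179.3), np.float64(117.0)])
```

```bash
python3 -m pendant '[0.034,0,0,0,1, 0.014,0,0,0,1, 0.014,0,0,0,1, 0.014,0,0,0,1, 0.007,0,0,0,1, 0,0,0,0,1]'
python3 - <<'E'
from h import *
s=env.state();im=snap('wrist','w21.png'); print(s['t'],inv(s['eef_pos']),s['ft_force'],face(im,s['eef_pos'],s['tcp_rot']))
E
python3 -m pendant '[-0.03,0,0,0,1, -0.02,0.03,-0.075,0,1, 0,0.145,0,0,1, 0,0.145,0,0,1, 0,0.145,0,0,1, 0,0.145,0,0,1, 0,0.115,0.03,0,1, 0,0,0.045,0,1, 0,0,0,0,1]'
python3 - <<'E'
from h import *
s=env.state();im=snap('wrist','w22.png'); print(s['t'],inv(s['eef_pos']),s['ft_force'],face(im,s['eef_pos'],s['tcp_rot']))
E
```

```text
t: 25.95
eef_pos: [499.6, 55.8, 197.8]
tcp_rot: [3.141, -0.001, 0.062]
ft_force: [-0.1, -0.1, -0.9]
opening: 0.006
25.95 [-57.5 144.9] [-0.14861434 -0.13753211 -0.85817827] (-44.5, 0.0344, [np.float64(181.0), np.float64(120.4)])
t: 27.12
eef_pos: [496.2, -234.8, 196.9]
tcp_rot: [-3.14, 0.002, 0.061]
ft_force: [0.1, -0.3, 0.8]
opening: 0.004
27.125 [ -79.1 -144.8] [ 0.05740165 -0.31545077  0.78196147] (-53.6, 0.0337, [np.float64(-107.8), np.float64(-170.0)])
```

```bash
python3 -m pendant '[0.028,0,0,0,1, 0.014,0,0,0,1, 0.014,0,0,0,1, 0.014,0,0,0,1, 0.011,0,0,0,1, 0,0,0,0,1]'
python3 - <<'E'
from h import *
s=env.state();im=snap('wrist','w23.png'); print(s['t'],inv(s['eef_pos']),s['ft_force'],face(im,s['eef_pos'],s['tcp_rot']))
E
python3 -m pendant '[-0.03,0,0,0,1, -0.02,-0.03,-0.075,0,1, 0,-0.145,0,0,1, 0,-0.145,0,0,1, 0,-0.145,0,0,1, 0,-0.145,0,0,1, 0,-0.115,0.03,0,1, 0,0,0.045,0,1, 0,0,0,0,1]'
python3 - <<'E'
from h import *
s=env.state();im=snap('wrist','w24.png'); print(s['t'],inv(s['eef_pos']),s['ft_force'],face(im,s['eef_pos'],s['tcp_rot']))
E
```

```text
t: 27.92
eef_pos: [530.3, -232.6, 198.1]
tcp_rot: [3.141, -0.001, 0.063]
ft_force: [0.2, 0.6, -0.3]
opening: 0.005
27.925 [ -45.  -144.8] [ 0.21719211  0.5600219  -0.27573504] (-32.2, -0.0206, [np.float64(-111.4), np.float64(-172.2)])
t: 29.1
eef_pos: [490.6, 55.7, 197.2]
tcp_rot: [-3.141, 0.002, 0.063]
ft_force: [0.3, 0.4, -0.5]
opening: 0.007
29.1 [-66.5 145.4] [ 0.31148965  0.40624571 -0.46623725] (-38.8, -0.0251, [np.float64(179.3), np.float64(117.0)])
```

View pics/w24.png

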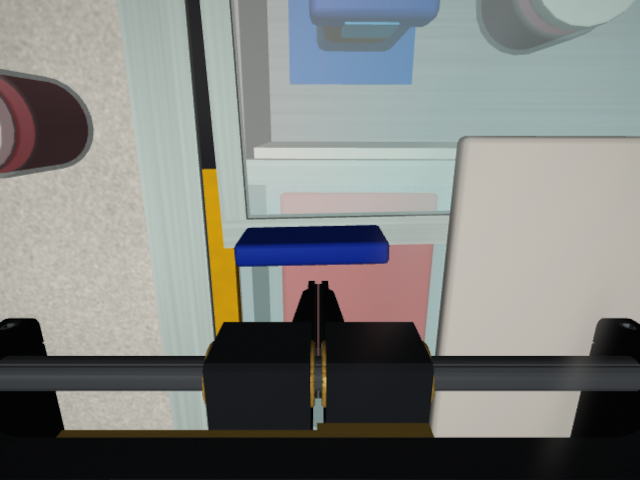

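```bash
python3 -m pendant '[0.034,0,0,0,1, 0.014,0,0,0,1, 0.014,0,0,0,1, 0.014,0,0,0,1, 0.007,0,0,0,1, 0,0,0,0,1]'
python3 - <<'E'
from h import *
s=env.state();im=snap('wrist','w25.png'); print(s['t'],inv(s['eef_pos']),s['ft_force'],face(im,s['eef_pos'],s['tcp_rot']))
E
python3 -m pendant '[-0.03,0,0,0,1, -0.02,0.03,-0.075,0,1, 0,0.145,0,0,1, 0,0.145,0,0,1, 0,0.145,0,0,1, 0,0.145,0,0,1, 0,0.115,0.03,0,1, 0,0,0.045,0,1, 0,0,0,0,1]'
python3 - <<'E'
from h import *
s=env.state();im=snap('wrist','w26.png'); print(s['t'],inv(s['eef_pos']),s['ft_force'],face(im,s['eef_pos'],s['tcp_rot']))
E
```

```text
t: 29.9
eef_pos: [525.1, 57.4, 197.8]
tcp_rot: [3.141, -0.001, 0.062]
ft_force: [0.6, -0.5, -0.5]
opening: 0.005
29.9 [-31.9 144.9] [ 0.62791846 -0.51565075 -0.51354909] (-19.0, 0.034, [np.float64(181.0), np.float64(120.4)])
t: 31.08
eef_pos: [521.7, -233.2, 196.9]
tcp_rot: [-3.14, 0.002, 0.061]
ft_force: [-0.5, 0.5, 0.3]
opening: 0.003
31.075 [ -53.5 -144.9] [-0.46982573  0.46667913  0.32145509] (-27.9, 0.0332, [np.float64(-107.9), np.float64(-170.1)])
```

```bash
python3 -m pendant '[0.028,0,0,0,1, 0.014,0,0,0,1, 0.014,0,0,0,1, 0.014,0,0,0,1, 0.011,0,0,0,1, 0,0,0,0,1]'
python3 - <<'E'
from h import *
s=env.state();im=snap('wrist','w27.png'); print(s['t'],inv(s['eef_pos']),s['ft_force'],face(im,s['eef_pos'],s['tcp_rot']))
E
python3 -m pendant '[-0.03,0,0,0,1, -0.02,-0.03,-0.075,0,1, 0,-0.145,0,0,1, 0,-0.145,0,0,1, 0,-0.145,0,0,1, 0,-0.145,0,0,1, 0,-0.115,0.03,0,1, 0,0,0.045,0,1, 0,0,0,0,1]'
python3 - <<'E'
from h import *
s=env.state();im=snap('wrist','w28.png'); print(s['t'],inv(s['eef_pos']),s['ft_force'],face(im,s['eef_pos'],s['tcp_rot']))
E
```

```text
t: 31.88
eef_pos: [555.8, -231.0, 198.1]
tcp_rot: [3.141, -0.001, 0.063]
ft_force: [-1.1, -0.2, 0.8]
opening: 0.008
31.875 [ -19.4 -144.8] [-1.1213621  -0.15484974  0.81110033] (-6.7, -0.0216, [np.float64(-111.5), np.float64(-172.2)])
t: 33.05
eef_pos: [516.2, 57.3, 197.2]
tcp_rot: [-3.141, 0.002, 0.063]
ft_force: [0.1, -0.6, 0.5]
opening: 0.006
33.05 [-40.8 145.5] [ 0.13346335 -0.64034803  0.49417783] (-13.2, -0.0242, [np.float64(179.4), np.float64(117.0)])
```

```bash
python3 -m pendant '[0.034,0,0,0,1, 0.014,0,0,0,1, 0.014,0,0,0,1, 0.01,0,0,0,1, 0.003,0,0,0,1, 0,0,0,0,1]'; python3 -m pendant '[0.003,0,0,0,1, 0,0,0,0,1]'
python3 - <<'E'
from h import *
s=env.state();im=snap('wrist','w29.png'); print(s['t'],inv(s['eef_pos']),s['ft_force'],face(im,s['eef_pos'],s['tcp_rot']))
E
```

```text
t: 33.85
eef_pos: [547.3, 58.8, 197.8]
tcp_rot: [3.141, -0.0, 0.062]
ft_force: [-0.4, 0.3, 0.1]
opening: 0.005
t: 34.1
eef_pos: [547.6, 58.9, 197.7]
tcp_rot: [3.142, 0.002, 0.062]
ft_force: [-6.4, 1.2, 2.3]
opening: 0.006
34.1 [ -9.4 145. ] [-6.41412638  1.18234185  2.2581366 ] (3.6, 0.0266, [np.float64(180.7), np.float64(120.1)])
```

```bash
python3 -m pendant '[-0.03,0,0,0,1, -0.02,0.03,-0.075,0,1, 0,0.145,0,0,1, 0,0.145,0,0,1, 0,0.145,0,0,1, 0,0.145,0,0,1, 0,0.115,0.03,0,1, 0,0,0.045,0,1, 0,0,0,0,1]'
python3 - <<'E'
from h import *
s=env.state();im=snap('wrist','w30.png'); print(s['t'],inv(s['eef_pos']),s['ft_force'],face(im,s['eef_pos'],s['tcp_rot']))
E
```

```text
t: 35.28
eef_pos: [545.5, -231.9, 196.8]
tcp_rot: [-3.141, 0.002, 0.061]
ft_force: [0.1, -0.1, -0.4]
opening: 0.004
35.275 [ -29.7 -145.1] [ 0.12972257 -0.13111593 -0.43431654] (-3.2, 0.0245, [np.float64(-108.1), np.float64(-170.3)])
```

```bash
python3 -m pendant '[0.03,0,0,0,1, 0.01,0,0,0,1, 0.006,0,0,0,1, 0.003,0,0,0,1, 0,0,0,0,1]'; python3 -m pendant '[0.003,0,0,0,1, 0,0,0,0,1]';  python3 -m pendant '[0.003,0,0,0,1, 0,0,0,0,1]'
python3 - <<'E'
from h import *
s=env.state();im=snap('wrist','w31.png'); print(s['t'],inv(s['eef_pos']),s['ft_force'],face(im,s['eef_pos'],s['tcp_rot']))
E
```

```text
t: 35.95
eef_pos: [566.2, -230.6, 198.6]
tcp_rot: [3.14, 0.0, 0.063]
ft_force: [-4.7, -3.8, 3.2]
opening: 0.004
t: 36.2
eef_pos: [566.2, -230.6, 198.7]
tcp_rot: [3.141, 0.003, 0.063]
ft_force: [-12.3, -3.9, 5.8]
opening: 0.003
t: 36.45
eef_pos: [566.2, -230.5, 198.7]
tcp_rot: [3.141, 0.005, 0.063]
ft_force: [-18.8, -4.3, 9.3]
opening: 0.008
36.45 [  -9. -145.] [-18.84410234  -4.33900462   9.31811785] (3.7, 0.0124, [np.float64(-109.9), np.float64(-170.8)])
```

```bash
python3 -m pendant '[-0.03,0,0,0,1, -0.02,-0.03,-0.075,0,1, 0,-0.145,0,0,1, 0,-0.145,0,0,1, 0,-0.145,0,0,1, 0,-0.145,0,0,1, 0,-0.115,0.03,0,1, 0,0,0.045,0,1, 0,0,0,0,1]'
python3 - <<'E'
from h import *
s=env.state();im=snap('wrist','w32.png'); print(s['t'],inv(s['eef_pos']),s['ft_force'],face(im,s['eef_pos'],s['tcp_rot']))
E
python3 -m pendant '[0.03,0,0,0,1, 0.012,0,0,0,1, 0.006,0,0,0,1, 0,0,0,0,1]'
python3 - <<'E'
from h import *
s=env.state(); print(s['t'],inv(s['eef_pos']),s['ft_force'])
E
```

```text
t: 37.62
eef_pos: [529.9, 58.6, 197.3]
tcp_rot: [-3.141, 0.001, 0.064]
ft_force: [0.1, 0.9, 0.9]
opening: 0.002
37.625 [-27.  145.9] [0.05985915 0.8542888  0.91850454] (4.5, 0.01, [np.float64(181.1), np.float64(118.3)])
t: 38.17
eef_pos: [548.6, 58.5, 198.1]
tcp_rot: [3.141, 0.003, 0.062]
ft_force: [-8.7, -1.7, 7.1]
opening: 0.007
38.175 [ -8.4 144.6] [-8.68710098 -1.66501631  7.05211442]
```

View pics/w32.png

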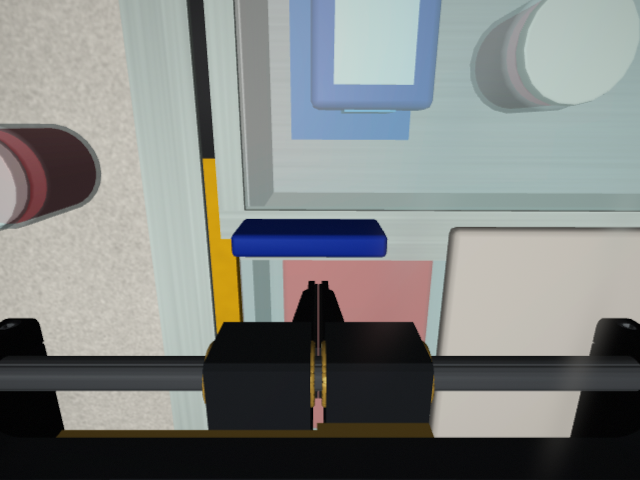

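Both sides are now hard against the stop: TCP -9.0 on the right and -8.4 on the left under load. I go to the knob.

```bash
python3 -m pendant '[-0.03,0,0,0,1, 0,0.03,-0.13,0,1, -0.015,0.148,-0.01,0,1, -0.015,0.148,-0.01,0,1, -0.015,0.148,0,0,1, -0.015,0.148,0,0,1, -0.015,0.148,0,0,1, -0.015,0.15,0,0,1, -0.01,0.15,0,0,1, 0,0,0,0,1]'
python3 - <<'E'
from h import *
s=env.state(); print(s['t'],s['eef_pos'],s['tcp_rot'][2],rel(s['eef_pos'],s['tcp_rot'][2],[523,-371.7,226],.0628)); im=snap('wrist','w33.png')
print(lm('knob_head','wrist'))
E
```

```text
t: 39.42
eef_pos: [523.2, -375.1, 257.0]
tcp_rot: [3.141, 0.0, 0.058]
ft_force: [-0.1, 0.6, 0.3]
opening: 0.006
39.425 [ 523.20534207 -375.06641018  257.01256577] 0.058077901972624524 (array([-0.    , -0.0084,  0.0775]), np.float64(-0.0015))
[([525.5, -372.4, 211.6], 0.58)]
```

View pics/w33.png

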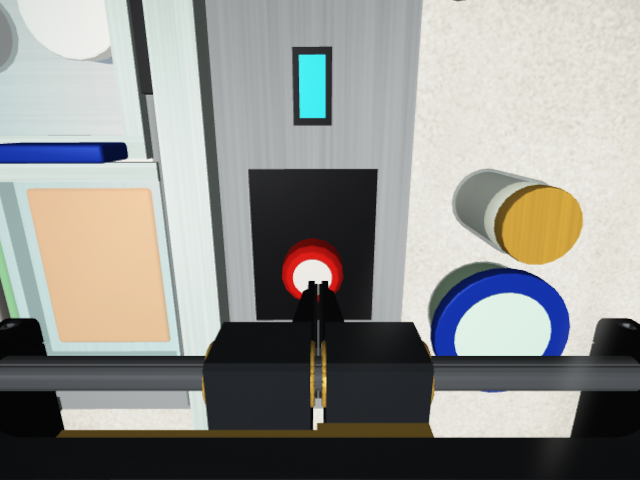

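The fingertips are over the raised knob, whose cap is at px (313,272). I press down.

```bash
python3 -m pendant '[0,-0.007,0.04,0,1, 0,0,0.036,0,1, 0,0,0.014,0,1, 0,0,0.014,0,1, 0,0,0.012,0,1, 0,0,0,0,1]'; python3 -m pendant '[0,0,0.003,0,1, 0,0,0,0,1]'
```

```text
t: 40.28
eef_pos: [524.1, -368.8, 211.1]
tcp_rot: [3.141, 0.0, 0.062]
ft_force: [-0.1, -0.6, 0.1]
opening: 0.005
t: 40.52
eef_pos: [524.1, -369.0, 210.4]
tcp_rot: [3.141, -0.0, 0.062]
ft_force: [0.3, -0.7, 2.6]
opening: 0.005
```

```bash
python3 -m pendant '[0,0,0.003,0,1, 0,0,0,0,1]';  python3 -m pendant '[0,0,0.003,0,1, 0,0,0,0,1]'
```

```text
t: 40.78
eef_pos: [524.2, -369.0, 210.2]
tcp_rot: [3.14, -0.001, 0.062]
ft_force: [-2.0, 0.5, 10.6]
opening: 0.002
t: 41.02
eef_pos: [524.3, -369.1, 210.1]
tcp_rot: [3.139, -0.002, 0.062]
ft_force: [-5.2, 2.1, 17.7]
opening: 0.006
```

The knob is at its bottom stop: 17.7 N with no motion, z = 210. I withdraw and check.

```bash
python3 -m pendant '[0,0,-0.06,0,1, 0,0,-0.1,0,0.5, 0,0.08,-0.1,0,0, -0.08,0.13,0,0,0, -0.08,0.13,0,0,0, -0.1,0.1,0,0,0, -0.1,0.1,0,0,0, 0,0,0,0,0]'
python3 - <<'E'
from h import *
s=env.state(); print(s['t'],s['eef_pos'],s['ft_force']); snap('top','top2.png'); snap('scene','scene2.png')
for c in ('top','scene'):
  for t in ['lid','lid_left','lid_right','knob_head','food_box','berry_jar','yogurt']:
    r=lm(t,c); print(c,t,r,[inv(a[0]) for a in r])
print(env.state()['t'])
E
```

```text
t: 42.02
eef_pos: [390.7, -595.9, 310.8]
tcp_rot: [-3.141, 0.001, 0.058]
ft_force: [0.5, 0.3, -0.5]
opening: 0.5
42.025 [ 390.73484087 -595.91761439  310.75176533] [ 0.53544694  0.33348654 -0.45938312]
top lid [([555.6, 303.4, -3.4], 0.7), ([652.9, -77.4, 177.5], 0.57)] [array([ 14. , 388.6]), array([87.2,  2.4])]
top lid_left [([559.3, 62.6, 204.8], 0.91), ([540.1, -555.7, 0.6], 0.71)] [array([  2.5, 148. ]), array([ -55.5, -467.9])]
top lid_right [([574.3, -220.4, 200.4], 0.57)] [array([  -0.3, -135.4])]
top knob_head [([521.6, -373.5, 200.2], 0.46)] [array([ -62.5, -284.9])]
top food_box [([560.3, 63.4, 205.8], 0.35)] [array([  3.6, 148.7])]
top berry_jar [] []
top yogurt [] []
scene lid [([656.4, -73.6, 182.1], 0.74)] [array([90.9,  6. ])]
scene lid_left [([563.3, 58.8, 200.3], 0.58), ([351.3, 481.5, 3.0], 0.47)] [array([  6.3, 144. ]), array([-178.7,  579.1])]
scene lid_right [([574.9, -224.5, 204.4], 0.91)] [array([ 1.000e-01, -1.395e+02])]
scene knob_head [([525.3, -374.5, 194.6], 0.44)] [array([ -58.8, -286.1])]
scene food_box [([537.7, -558.3, 4.1], 0.4)] [array([ -58. , -470.3])]
scene berry_jar [] []
scene yogurt [([654.2, -78.5, 181.4], 0.46)] [array([88.4,  1.2])]
42.825
```

View pics/top2.png

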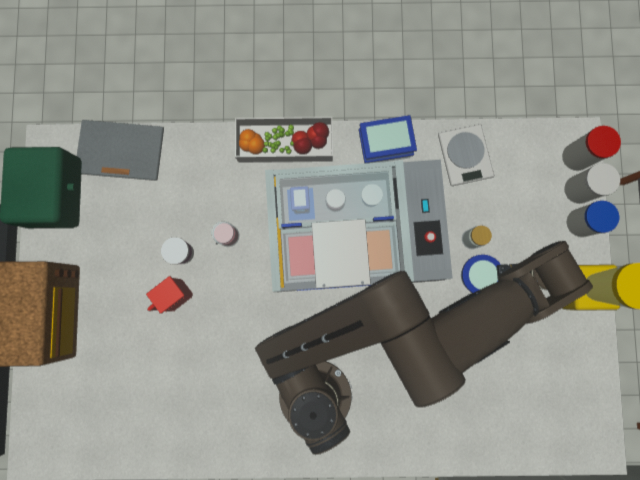

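View pics/scene2.png

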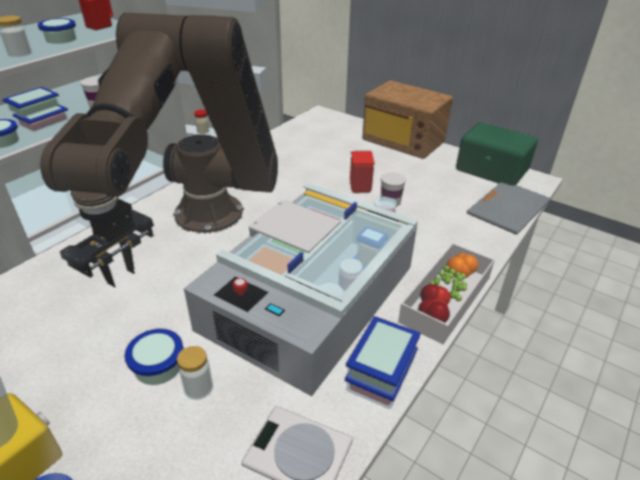

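The picture shows the lid closed with the box upright at px (300,200), and nothing else has moved. The network landmarks put left 3–6 mm ahead of right, which could be noise or a gap on the right. There is time, so I look from straight above.

```bash
python3 -m pendant '[0.066,-0.125,-0.005,0,0, 0.066,-0.125,-0.005,0,0, 0.066,-0.125,-0.005,0,0, 0.066,-0.125,-0.005,0,0, 0.066,-0.125,-0.005,0,0, 0.066,-0.125,-0.005,0,0, 0.066,-0.125,-0.005,0,0, 0.066,-0.125,-0.005,0,0, 0.066,-0.125,-0.005,0,1, 0.066,-0.125,-0.005,0,1]'; python3 -m pendant '[0,0,0,0,1,0,0,0,0,1]'
python3 - <<'E'
from h import *
s=env.state(); print(s['t'],s['eef_pos'].tolist(),s['tcp_rot'].tolist()); im=snap('wrist','w34.png')
print(lm('lid_left','wrist'),lm('lid_right','wrist'),lm('stop','wrist'))
E
```

```text
t: 44.08
eef_pos: [626.7, -76.0, 332.1]
tcp_rot: [3.141, -0.0, 0.062]
ft_force: [0.3, -0.2, 0.6]
opening: 0.343
t: 44.32
eef_pos: [626.0, -77.9, 331.7]
tcp_rot: [3.141, 0.0, 0.063]
ft_force: [0.6, -0.7, -0.1]
opening: 0.136
44.325 [626.0284261167576, -77.87106175528986, 331.7406858058409] [3.1413394342022034, 0.00022519083212935165, 0.06275220534471626]
[([559.8, 68.2, 199.3], 0.72)] [([577.7, -223.5, 200.1], 0.7)] [([742.0, -70.2, 179.8], 0.8)]
```

View pics/w34.png

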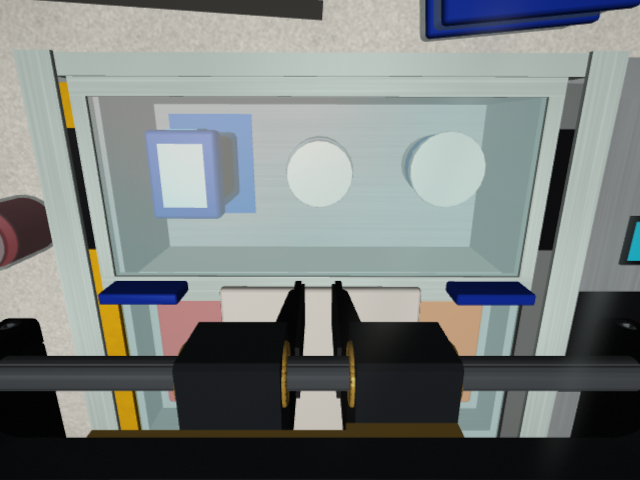

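```bash
python3 - <<'E'
from h import *
im=cv2.imread('pics/w34.png')
a=cv2.resize(im[45:110,50:210],None,fx=4.5,fy=4.5,interpolation=cv2.INTER_CUBIC); b=cv2.resize(im[45:110,440:600],None,fx=4.5,fy=4.5,interpolation=cv2.INTER_CUBIC)
cv2.imwrite('pics/c2.png',np.vstack([a,b]))
g=cv2.cvtColor(im,cv2.COLOR_BGR2GRAY)
for u in (80,100,150,300,450,540,560,575): print(u,g[66:104,u].tolist())
pos=[626.03,-77.87,331.74]; rot=[3.1413,.0002,.06275]
m=cv2.inRange(cv2.cvtColor(im,cv2.COLOR_BGR2HSV),(108,140,40),(128,255,255))
for a,b in ((102,184),(450,530)):
    pts=[]
    for u in range(a,b):
        v=np.where(m[270:315,u])[0]
        if len(v): pts.append(inv(pix2plane('wrist',(u,270+v.max()+.5),218,pos,rot)))
    pts=np.array(pts); print(np.median(pts,0),np.polyfit(pts[:,1],pts[:,0],1))
E
```

```text
80 [179, 179, 179, 180, 179, 179, 180, 180, 173, 148, 156, 178, 181, 185, 187, 184, 180, 178, 179, 179, 179, 180, 182, 183, 181, 178, 177, 179, 182, 183, 178, 178, 178, 179, 179, 180, 180, 180]
100 [180, 180, 180, 179, 180, 180, 180, 180, 173, 149, 157, 179, 182, 187, 189, 185, 180, 180, 179, 178, 179, 179, 182, 183, 181, 179, 178, 180, 185, 175, 135, 139, 138, 138, 139, 139, 138, 139]
150 [181, 181, 181, 182, 182, 182, 182, 182, 182, 176, 160, 184, 184, 186, 190, 186, 180, 180, 181, 178, 178, 178, 180, 182, 181, 180, 180, 181, 187, 178, 137, 143, 141, 141, 142, 141, 141, 142]
300 [193, 194, 194, 194, 194, 194, 194, 194, 194, 182, 147, 194, 191, 191, 191, 190, 189, 191, 192, 193, 193, 192, 192, 193, 194, 196, 193, 191, 192, 186, 159, 147, 143, 143, 143, 143, 143, 149]
450 [184, 184, 184, 184, 184, 184, 184, 184, 184, 179, 162, 183, 182, 186, 191, 191, 187, 184, 183, 184, 183, 184, 185, 185, 186, 185, 183, 182, 183, 187, 177, 134, 143, 144, 144, 144, 144, 144]
540 [178, 178, 178, 178, 178, 177, 178, 178, 179, 180, 173, 158, 181, 181, 183, 185, 182, 176, 178, 177, 175, 176, 176, 176, 178, 179, 178, 177, 179, 183, 173, 132, 140, 142, 142, 142, 142, 144]
560 [176, 176, 176, 175, 176, 176, 176, 176, 176, 177, 171, 157, 180, 180, 181, 182, 179, 174, 176, 176, 175, 175, 176, 176, 177, 177, 176, 175, 177, 181, 180, 178, 177, 178, 179, 180, 180, 181]
575 [175, 175, 175, 175, 175, 176, 175, 176, 175, 175, 157, 54, 62, 99, 132, 133, 131, 121, 103, 102, 103, 103, 103, 103, 103, 102, 103, 103, 103, 103, 103, 103, 103, 104, 103, 104, 104, 104]
[  4.5 145.8] [-0.0578896  13.60956025]
[   3.6 -135.4] [0.03764853 9.12902829]
```

View pics/c2.png

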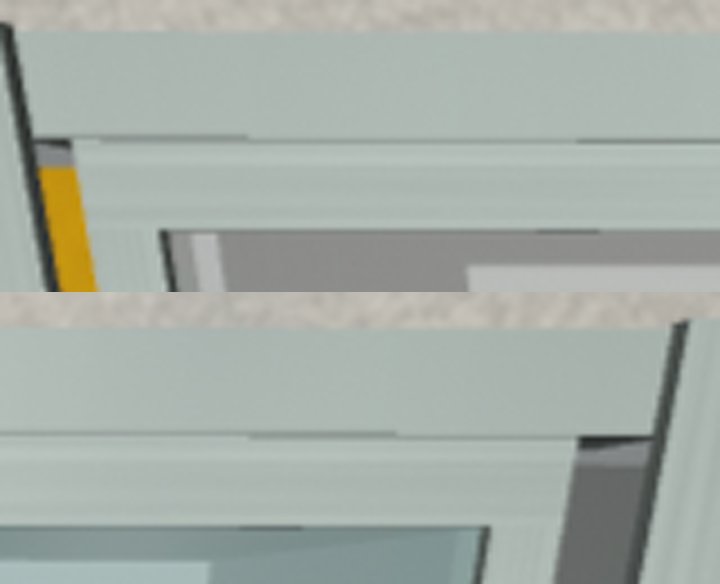

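From above, only an even hairline shows between the lid's rear edge and the stop bar (row 76) over the full width. The handles are level (4.5 and 3.6 mm), so the lid is fully shut. I hand in.

```bash
python3 - <<'E'
from h import *
print(env.job_done()); print(env.state()['t'])
E
```

```text
the job is handed in; nothing more can be done
None
the job is handed in; nothing more can be done
```

The whole task is done in the order asked and handed in at about 44.5 s of the 72 s allowed.

1. **Knob up:** I pulled the red knob to its upper stop. The picture afterwards fits its cap at z = 224 mm, which is fully up.
2. **Food box:** I stood it upright on the liner in the left place of the rear bay and let go. It still stood there in the last picture.
3. **Lid:** I pushed the two handles by turns in 14 short strokes. The lead between handles stayed at or under about 10 mm in every measurement.
4. **Knob down:** I pressed it to its bottom stop, where it took about 18 N without moving at z = 210 mm.

**Last checks:**
- **Lid:** Both sides sat hard against the stop bar, with 19 N on the right and 9 N on the left and no further motion. The overhead picture shows only an even hairline along the stop bar, and the handles are level within 1 mm.
- **Arm:** It was hanging clear above the chiller when I handed in.
- **Other food:** It looks unmoved in the pictures. I did not measure the bystanders' positions again.

**One disagreement:** the network's handle positions put the left handle 3 to 6 mm ahead of the right. I took this as its error of about 4 mm, because the picture and the contact forces show the lid flush.

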